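# Lay out the bench for a stirred sample

## Robot

A 6-joint arm with a two-finger parallel gripper is mounted at the origin on the work surface. World frame = base frame: x ahead of the robot, y to its left, z up, the work surface at z = 0. Lengths are in m, angles in degrees, forces in N, time in s.
With the tool pointing down it reaches from about 0.325 to 0.875 m from the base axis. Payload 4.4 kg.
Tool frame: the origin (TCP) lies midway between the tips of the shut fingers; the grasp point (between the pads) lies 19 mm behind it (ctrl.pinch_z is the distance from the TCP to the grasp point, in m); z points along the fingers, y is the direction in which the jaws open and shut (so a half turn about z gives the same grasp; the last joint's range is limited). The gripper opens to 85 mm and grips with 20 to 120 N. Pads are 22 mm wide; open, the fingers measure 114 mm over their backs; the gripper's body (76 mm by 85 mm) begins 54 mm behind the grasp point. The pads swing forward as they close: fully open they stand 13 mm farther back than shut.
Start: joints at [62.882, 11.837, 88.321, -0, 79.842, -8.623], TCP at [0.182, 0.545, 0.231] pointing down, gripper open.
Joint ranges: [-156.59, 156.59], [-49.26, 127.26], [12.9, 141.05], [-63.56, 243.56], [4.71, 150.69], [-161.64, 161.64]. Speed limits (degrees/s): [159.86, 159.86, 180, 180, 180, 180].

## Interface

Orientations are given as a 3x3 rotation matrix whose columns are the frame's x, y, z axes.
In Python, from bench import ctrl, readout, eyes, order gives the robot as it stands. The module is installed in compiled form; this text tells all that it offers. Calls block until the motion is done:
- ctrl.move_to(position, orientation): joint-space move of the TCP to a pose.
- ctrl.move_linear(position, velocity=0.15, attitude=None): straight line of the TCP; attitude=None keeps the orientation; velocity is the mean speed in m/s.
- ctrl.movej(angles): joint-space move.
- ctrl.grip(opening, newtons=None): finger opening in m; newtons is the grip in N (None keeps the last); returns when the fingers have stopped.
- ctrl.dwell(seconds).
- ctrl.ik(position, orientation): joint angles nearest the present ones, or None.
- readout.get_state(): the state.
- eyes.read_camera(name): name is "scene" or "top" or "wrist"; returns the picture (480x640x3 uint8, red, green, blue); there is no depth.
- eyes.camera_params(name): a dict with "mtx" (3x3 intrinsics, pixels), "extrinsics" (4x4, takes a point from camera to world coordinates); the wrist camera has in their place "hand_eye" (4x4, takes a point from camera to tool coordinates, whose origin is the TCP and whose axes are the flange's). Camera axes: x right, y down, z forward; pixel columns grow to the right and rows downward; lengths in m; the calibration is good to about 2 mm. A picture is of the moment at which its call begins: read the wrist's pose just before it. camera_params takes no time and is no camera call.
A pose or a line that the arm cannot do raises ctrl.IKError and nothing moves.
- order.sign_off(): hands the job in, once; it reports no verdict.
The state is a dict: "t": time; "joint_positions": joint angles; "qvel": joint speeds; "effort": joint torques, N m; "position": TCP position; "tcp_rot": TCP orientation; "ft_force": force on the tool from outside, world axes, zero at the start; "torque": the same for the moment, N m; "grip_width": finger opening in m.
Only numpy, scipy, OpenCV 4.12 (cv2) and the standard library are available. Lean on these libraries where they do the work, as an engineer would, in place of code of your own. Each camera call takes 0.05 s, during which the arm holds its last target. There are 200 camera calls.

## Task

Set the bench up for the next sample: stand the white beaker in the middle of the stirrer's round plate and then lay the blue cover squarely on the beaker. Stand the pink-labelled bottle straight in front of the test-tube rack, on the robot's side, 17 cm from the rack middle to middle, and stand the orange-lidded jar halfway between that bottle and the rack, in line with both. Everything stands upright and released, and the green-labelled bottle stays where it is.

Things in the scene. Friction and masses are not known exactly. Their poses are not given: they have to be found in the camera images.
- stirrer: Flat white lab stirrer, fixed, 155 mm deep, 110 wide, housing 40 high; round aluminium plate 96 mm across, its top 45 mm above the bench; black dial and green display at its front. Origin: on the bench under the plate's centre; x to its back (away from the robot, within 9 degrees), y to its left, z up; housing from x = -95 to +60 mm.
- rack: White wire test-tube rack, fixed, 64 mm deep, 124 wide, 67 high; its ten blue-stoppered tubes reach 110 mm above the bench. Origin: on the bench under its centre; x to its back (away from the robot, within 9 degrees), y along its length to its left, z up; straight in front of it is along -x. It stands beside the stirrer, either way round.
- beaker: White plastic beaker, straight round wall, outside 50 mm in diameter, 70 mm high, wall 3 mm, open at the top, three thin blue lines round it; about 0.06 kg. Origin: centre of its underside, z up; round, so its yaw means nothing.
- cover: Blue round flat cover, 64 mm in diameter and 5 mm thick, with an upright black cylindrical grip 22 mm in diameter on its middle that reaches from 5 to 32 mm height; flat underside; about 0.05 kg. Origin: centre of its underside, z up (grip up); its yaw means nothing.
- pink_bottle: Amber-brown 125 ml reagent bottle with a pink label band and pink screw cap. Body 56 mm in diameter up to 80 mm, sloping shoulder above, cap 30 mm in diameter from 98 to 115 mm height; about 0.22 kg. Origin: centre of its underside, z up; round, so its yaw means nothing.
- jar: Small white jar 36 mm in diameter with an orange lid 38 mm in diameter from 46 to 60 mm height; 60 mm high; about 0.08 kg. Origin: centre of its underside, z up; round, so its yaw means nothing.
- green_bottle: Amber-brown 125 ml reagent bottle with a green label band and green screw cap. Body 56 mm in diameter up to 80 mm, sloping shoulder above, cap 30 mm in diameter from 98 to 115 mm height; about 0.22 kg. Origin: centre of its underside, z up; round, so its yaw means nothing. Not part of the job: it must be left where it stands.
There are look-alikes about, which are no part of the job. Of the things that look like the beaker, take the one that is nearest to the robot's base at the start.

How it is judged (in metres and radians):
On the way, in this order (a step that is already met when the one before it is completed fails the run):
1. the beaker stands in the middle of the plate of the stirrer (horizontal distance between beaker and stirrer below 0.012 m and z of beaker in the frame of stirrer between 0.041 and 0.049 m), for 0.2 s.
2. then the cover lies on the beaker there (all of step 1 and horizontal distance between cover and beaker below 0.009 m and z of cover in the frame of beaker between 0.066 and 0.074 m), for 0.2 s.
At the end, for the whole second after the job is handed in: Beaker within 12 mm of the plate's centre, cover flat on its rim within 9 mm of its axis; pink bottle 170 mm and jar 85 mm in front of the rack's centre, within 15 mm along and across, on the bench; all upright (0.1 rad) and at rest; green bottle upright, moved under 20 mm (all of step 2 and x of pink_bottle in the frame of rack between -0.185 and -0.155 m and y of pink_bottle in the frame of rack between -0.015 and 0.015 m and x of jar in the frame of rack between -0.1 and -0.07 m and y of jar in the frame of rack between -0.015 and 0.015 m and height (world z) of each of pink_bottle, jar below 0.005 m and angle between each of pink_bottle, jar, beaker, cover, green_bottle's own z axis and vertical below 0.1 rad and linear speed of each of pink_bottle, jar, beaker, cover below 0.02 m/s and angular speed of each of pink_bottle, jar, beaker, cover below 0.2 rad/s and distance of green_bottle from where it was at the start of the episode below 0.02 m); the robot touches nothing.
It fails at once if the green-labelled bottle is moved more than 20 mm or tipped (distance of green_bottle from where it was at the start of the episode above 0.02 m or angle between green_bottle's own z axis and vertical above 0.2 rad).
It also fails if it takes over 118 s, if anything falls off the work surface, if the arm or the gripper's body presses on something with over 40 N, if the wrist force passes 120 N, or if a joint passes its speed limit or range.

## Working session

There is one attempt and no reset: what is moved stays moved. The work goes in short steps, each a Python script; the robot and the scene stay as the last script left them, time stands still between calls to the robot, and variables do not carry over. Pictures are saved under pics/ and viewed, about 12 in all and at most 16, crops included, and the job is handed in when it is done.

```bash
mkdir -p pics
python3 - <<'E'
from bench import ctrl, readout, eyes
import cv2, numpy as np
np.set_printoptions(precision=4,suppress=True)
for n in("scene","top"):
    im=eyes.read_camera(n); cv2.imwrite(f"pics/{n}0.png",im[:,:,::-1]); p=eyes.camera_params(n); print(n,p["mtx"],p["extrinsics"])
print(eyes.camera_params("wrist")); print(readout.get_state()["t"],ctrl.pinch_z, readout.get_state()["tcp_rot"])
E
```

```text
scene [[447.6422   0.     318.2649]
 [  0.     447.6422 240.2616]
 [  0.       0.       1.    ]] [[-0.7519  0.4318 -0.4983  1.1262]
 [ 0.6589  0.4666 -0.59    0.5672]
 [-0.0222 -0.7719 -0.6353  0.6552]
 [ 0.      0.      0.      1.    ]]
top [[439.9494   0.     315.2564]
 [  0.     439.9494 238.2061]
 [  0.       0.       1.    ]] [[ 0.0197 -0.9939  0.1088  0.5154]
 [-0.9998 -0.0203 -0.0046 -0.0339]
 [ 0.0068 -0.1087 -0.994   1.0833]
 [ 0.      0.      0.      1.    ]]
{'mtx': array([[408.16  ,   0.    , 323.7878],
       [  0.    , 408.16  , 237.1178],
       [  0.    ,   0.    ,   1.    ]]), 'hand_eye': array([[-0.0003, -0.9584, -0.2854,  0.0724],
       [ 1.    , -0.0005,  0.0004,  0.0006],
       [-0.0005, -0.2854,  0.9584, -0.1423],
       [ 0.    ,  0.    ,  0.    ,  1.    ]])}
0.1 0.0187 [[-0.9483  0.3172 -0.001 ]
 [ 0.3172  0.9483 -0.0019]
 [ 0.0003 -0.0021 -1.    ]]
```

View pics/scene0.png

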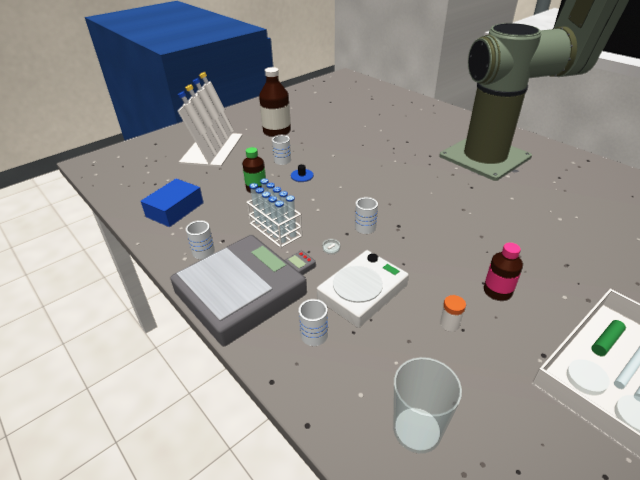

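View pics/top0.png

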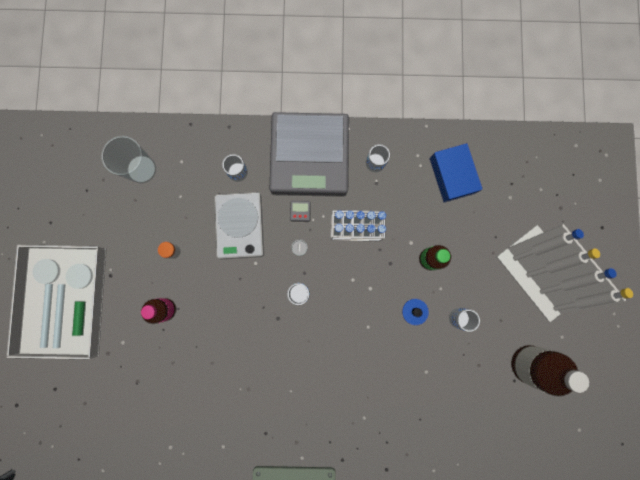

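The top view (image up is +x, left is +y) shows:
- beaker candidates at (299,294), (233,166), (379,156) and (468,320)
- cover at (415,312)
- plate at (238,217)
- rack at (358,225)
- jar at (166,250)
- pink cap at (148,312)
- green cap at (443,256)

Next I'll turn these into rough positions and take wrist views.

```bash
cat > h.py <<'E'
from bench import ctrl, readout, eyes
import cv2, numpy as np
np.set_printoptions(precision=4,suppress=True)
def down(yaw):  # tool down, jaw axis (y) at angle yaw(deg) from world y
    c,s=np.cos(np.radians(yaw)),np.sin(np.radians(yaw))
    y=np.array([-s,c,0]); z=np.array([0,0,-1.]); return np.column_stack([np.cross(y,z),y,z])
def snap(name,file=None):
    p=eyes.camera_params(name); s=readout.get_state(); im=eyes.read_camera(name)[:,:,::-1].copy()
    if file: cv2.imwrite("pics/"+file,im)
    if name=="wrist":
        T=np.eye(4);T[:3,:3]=s["tcp_rot"];T[:3,3]=s["position"];E=T@p["hand_eye"]
    else: E=p["extrinsics"]
    return im,p["mtx"],E
def cast(uv,K,E,z):
    uv=np.atleast_2d(np.float64(uv)); d=np.c_[uv,np.ones(len(uv))]@np.linalg.inv(K).T@E[:3,:3].T
    o=E[:3,3]; return (o+d*((z-o[2])/d[:,2])[:,None])[:,:2]
def blobs(im,lo,hi,amin=20):
    m=cv2.inRange(cv2.cvtColor(im,cv2.COLOR_BGR2HSV),np.array(lo),np.array(hi))
    n,l,st,c=cv2.connectedComponentsWithStats(m)
    return [(c[i],st[i,4],np.argwhere(l==i)[:,::-1]) for i in np.argsort(-st[:,4]) if i and st[i,4]>=amin]
E
python3 - <<'E'
from h import *
im,K,E=snap("top")
for n,uv,z in [("b1",(299,293),.07),("b2",(233,163),.07),("b3",(379,154),.07),("b4",(469,320),.07),("cover",(415,312),.005),("plate",(238,217),.045),("rack",(360,222),.11),("jar",(166,250),.06),("pink",(148,312),.115),("green",(443,256),.115),("timer",(300,211),.02),("disc",(300,247),.01)]:
    p=cast(uv,K,E,z)[0]; print(n,p,np.hypot(*p))
print(readout.get_state()["t"])
def tryik(p,z,yaws=(0,90,-90,45,-45)): print(p,z,[ctrl.ik([*p,z],down(y)) is not None for y in yaws], [ctrl.ik([*p,z],down(y+180)) is not None for y in yaws])
for p in [(.4,0),(.55,.15),(.37,-.28),(.5,.33),(.37,.38),(.55,-.15),(.4,-.15)]: tryik(p,.3);tryik(p,.02)
E
```

```text
b1 [ 0.4996 -0.004 ] 0.49962734864765274
b2 [0.8007 0.1588] 0.816329109508858
b3 [ 0.83   -0.1856] 0.8505500888794815
b4 [ 0.4462 -0.3922] 0.594075522553898
cover [ 0.4584 -0.2843] 0.5393992362115088
plate [0.6761 0.1464] 0.6918091596658121
rack [ 0.6604 -0.1377] 0.67464563524594
jar [0.5927 0.3082] 0.6680256003923404
pink [0.453  0.3211] 0.5552681209147821
green [ 0.5876 -0.3213] 0.6697292940817628
timer [ 0.698  -0.0002] 0.6979986292856368
disc [ 0.6105 -0.002 ] 0.6104732177493407
0.15
(0.4, 0) 0.3 [True, False, True, True, True] [True, True, False, True, True]
(0.4, 0) 0.02 [True, False, True, True, True] [True, True, False, True, True]
(0.55, 0.15) 0.3 [True, False, True, True, True] [True, True, False, True, True]
(0.55, 0.15) 0.02 [True, False, True, True, True] [True, True, False, True, True]
(0.37, -0.28) 0.3 [True, True, True, False, True] [True, True, True, True, True]
(0.37, -0.28) 0.02 [True, True, True, False, True] [True, True, True, True, True]
(0.5, 0.33) 0.3 [True, True, True, True, True] [True, True, True, True, True]
(0.5, 0.33) 0.02 [True, True, True, True, True] [True, True, True, True, True]
(0.37, 0.38) 0.3 [True, True, True, True, True] [True, True, True, True, False]
(0.37, 0.38) 0.02 [True, True, True, True, True] [True, True, True, True, False]
(0.55, -0.15) 0.3 [True, True, True, True, True] [True, True, True, True, True]
(0.55, -0.15) 0.02 [True, True, True, True, True] [True, True, True, True, True]
(0.4, -0.15) 0.3 [True, True, True, False, True] [True, True, True, True, True]
(0.4, -0.15) 0.02 [True, True, True, False, True] [True, True, True, True, True]
```

Run:
```python
from h import *
import pickle
out=[];D={}
for n,p in [("pinkjar",(.48,.31,.30)),("stir",(.63,.147,.25)),("beak",(.46,-.004,.25)),("rack",(.62,-.138,.30)),("cover",(.42,-.285,.25))]:
    ctrl.move_to(p,down(0)); ctrl.dwell(.2); D[n]=snap("wrist",n+".png")
    print(n,readout.get_state()["t"])
pickle.dump(D,open("D.pkl","wb"))
g=[cv2.resize(D[n][0],(400,300)) for n in("pinkjar","stir","beak","rack")]
cv2.imwrite("pics/m1.png",np.vstack([np.hstack(g[:2]),np.hstack(g[2:])]))
```

```text
pinkjar 1.8333
stir 2.9917
beak 4.15
rack 5.2667
cover 6.5083
```

View pics/m1.png

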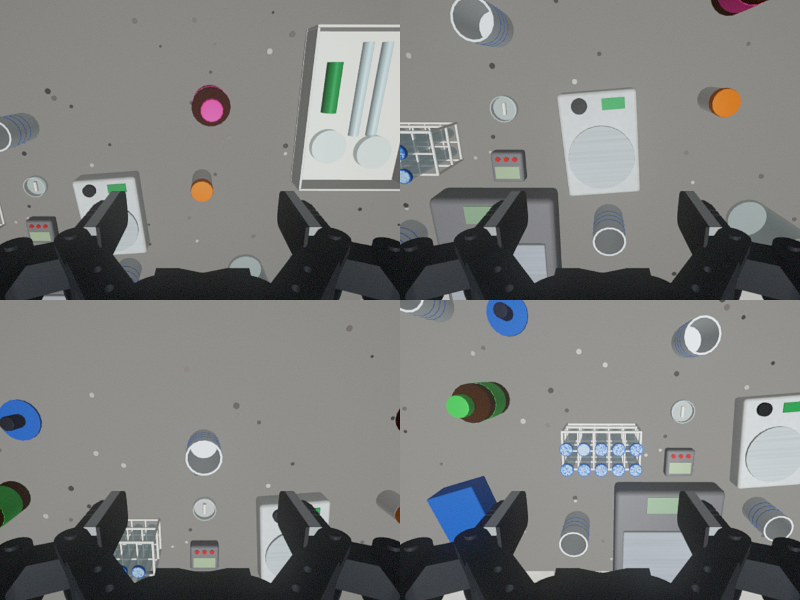

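View pics/rack.png

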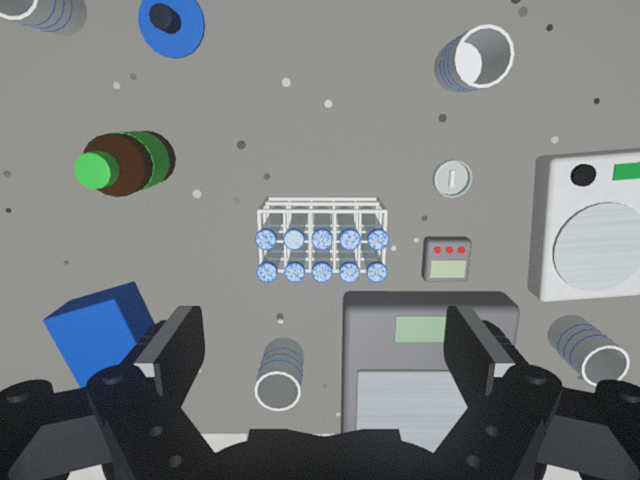

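```bash
cat > meas.py <<'E'
from h import *
import pickle
D=pickle.load(open("D.pkl","rb"))
def show(n,lo,hi,z,amin=60,k=5):
    im,K,E=D[n]
    for c,a,pts in blobs(im,lo,hi,amin)[:k]:
        (cc,r)=cv2.minEnclosingCircle(pts.astype(np.float32))
        print(n,c,a,"encl",np.array(cc),r,cast(c,K,E,z)[0],cast(cc,K,E,z)[0])
print("jar");show("pinkjar",(8,120,120),(20,255,255),.06,k=2);show("stir",(8,120,120),(20,255,255),.06,k=2)
print("pinkcap");show("pinkjar",(155,80,160),(175,255,255),.115,k=2)
print("green cap");show("rack",(50,100,120),(70,255,255),.115,k=3)
print("cover");show("cover",(105,150,100),(120,255,255),.005,k=3);show("rack",(105,150,100),(120,255,255),.005,k=2)
im,K,E=D["rack"]
g=cv2.GaussianBlur(cv2.cvtColor(im,cv2.COLOR_BGR2GRAY),(3,3),0)
m=cv2.inRange(cv2.cvtColor(im,cv2.COLOR_BGR2HSV),np.array((95,45,120)),np.array((120,140,255)))
m[:225]=0;m[285:]=0;m[:,:250]=0;m[:,392:]=0
n,l,st,c=cv2.connectedComponentsWithStats(cv2.morphologyEx(m,cv2.MORPH_OPEN,np.ones((3,3))))
print(st[1:,4],c[1:])
def hough(n,box,r0,r1,z,p2=20):
    im,K,E=D[n];x0,y0,x1,y1=box
    g=cv2.GaussianBlur(cv2.cvtColor(im,cv2.COLOR_BGR2GRAY)[y0:y1,x0:x1],(3,3),0)
    r=cv2.HoughCircles(g,cv2.HOUGH_GRADIENT,1,5,param1=80,param2=p2,minRadius=r0,maxRadius=r1)
    if r is None: print(n,"none");return
    for q in r[0][:4]:
        uv=q[:2]+[x0,y0];print(n,"hough",uv,q[2],cast(uv,K,E,z)[0])
print("plate");hough("stir",(240,130,400,320),45,60,.045)
print("beaker");hough("beak",(280,200,375,290),22,38,.07);hough("rack",(420,10,530,110),22,36,.07)
im,K,E=D["stir"]
# housing top outline
b=[x for x in blobs(im,(0,0,185),(180,40,255),1500)]
for c,a,p in b[:4]: print(c,a,p.min(0),p.max(0))
E
python3 meas.py
```

```text
jar
pinkjar [322.5779 305.6861] 943 encl [322.6765 305.5   ] 17.8985652923584 [0.5942 0.3104] [0.594  0.3105]
stir [521.7075 164.0649] 1665 encl [521.2012 164.0115] 24.889188766479492 [0.5948 0.3095] [0.5947 0.3091]
pinkcap
pinkjar [338.4995 176.5761] 1031 encl [338.25 176.5 ] 18.3116397857666 [0.4538 0.3232] [0.4537 0.323 ]
green cap
rack [ 92.3077 170.3761] 1053 encl [ 92.6273 170.6273] 19.733448028564453 [ 0.5891 -0.3208] [ 0.5893 -0.3205]
rack [626.6224 170.9505] 384 encl [626. 171.] 15.264437675476074 [0.5891 0.1058] [0.5892 0.1053]
cover
cover [323.1502 230.4048] 2443 encl [323.2258 231.5   ] 31.261919021606445 [ 0.4578 -0.2846] [ 0.4589 -0.2846]
cover [550.2241 472.2759] 116 encl [548.0417 472.9583] 8.54431438446045 [ 0.7579 -0.0125] [ 0.7589 -0.015 ]
rack [ 92.7218 334.7883] 5291 encl [ 96.3493 334.8151] 54.686180114746094 [ 0.8001 -0.4139] [ 0.8002 -0.4096]
rack [173.4356  27.8392] 2475 encl [169.6  23.6] 35.560184478759766 [ 0.4656 -0.282 ] [ 0.4618 -0.2853]
[  9 177  78   9 130  26  30  64   9  38  16  19   9   9  24  12  15  33
   9  20  20  14  15 195  40 168  15 187  12
[... 686 characters left out ...]
  270.5   ]
 [347.     274.    ]
 [296.5    281.    ]
 [346.     281.    ]]
plate
stir hough [323.5 259.5] 59.4 [0.6824 0.1494]
stir hough [319.5 250.5] 50.5 [0.6739 0.1457]
stir hough [317.5 255.5] 55.0 [0.6786 0.1439]
stir hough [327.5 254.5] 58.3 [0.6776 0.153 ]
beaker
beak hough [326.5 250.5] 26.6 [ 0.4965 -0.0005]
beak hough [326.5 229.5] 23.5 [ 0.4784 -0.0006]
beak hough [322.5 247.5] 30.7 [ 0.4939 -0.0039]
beak hough [324.5 234.5] 27.0 [ 0.4827 -0.0022]
rack hough [480.5  53.5] 29.7 [ 0.4969 -0.0045]
rack hough [484.5  58.5] 29.9 [ 0.5008 -0.0007]
rack hough [485.5  51.5] 27.5 [ 0.4954 -0.0005]
rack hough [489.5  59.5] 35.4 [0.5016 0.0036]
[320.8496 231.5229] 17543 [253 144] [382 312]
```

View pics/stir.png

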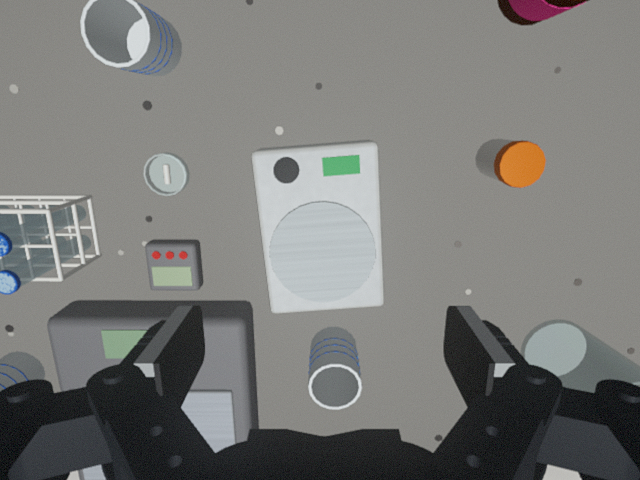

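View pics/beak.png

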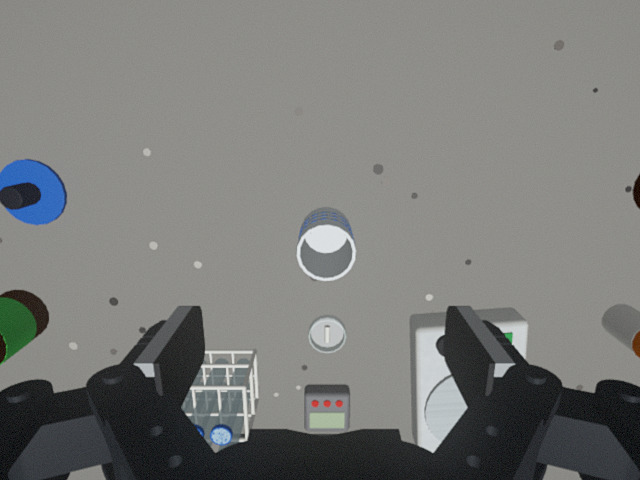

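```bash
cat > m2.py <<'E'
from h import *
import pickle
D=pickle.load(open("D.pkl","rb"))
im,K,E=D["rack"]
g=cv2.cvtColor(im,cv2.COLOR_BGR2HSV)
m=cv2.inRange(g,np.array((95,35,100)),np.array((125,255,255)))
P=[]
for v in (239.5,271.5):
    for u in (266,294,321.5,349,377):
        uv=np.array([u,v])
        for _ in range(5):
            yy,xx=np.nonzero(m); d=np.hypot(xx-uv[0],yy-uv[1])<13
            q=np.c_[xx,yy][d].astype(np.float32); uv=np.array(cv2.fitEllipse(cv2.convexHull(q))[0]) if _<0 else (q.max(0)+q.min(0))/2*.5+q.mean(0)*.5
        P.append(uv)
P=np.array(P);W=cast(P,K,E,.11);print(P.round(1).tolist());print(W)
A=W.reshape(2,5,2)
for r in A: f=np.polyfit(r[:,1],r[:,0],1);print("row yaw",np.degrees(np.arctan(-f[0])),"resid",np.ptp(np.polyval(f,r[:,1])-r[:,0]))
for i in range(5): d=A[1,i]-A[0,i];print("col yaw",np.degrees(np.arctan2(d[1],d[0])),np.hypot(*d))
print("centre",W.mean(0))
# wire-frame corners, top front wire at z~.067 (by eye 258,211 -388,211)
print("wire",cast([(258,210),(388,209)],K,E,.067))
im,K,E=D["stir"]
c,a,p=[b for b in blobs(im,(0,0,165),(180,40,255),1500) if 250<b[0][0]<390][0]
hull=cv2.convexHull(p.astype(np.int32)); w=cast(hull[:,0].astype(float),K,E,.040)
r=cv2.minAreaRect(w.astype(np.float32));print("housing",r); bx=cv2.boxPoints(r);print(bx)
g=cv2.cvtColor(im,cv2.COLOR_BGR2GRAY); print("row251",g[251,258:384]);print("col323",g[190:312,323])
E
python3 m2.py
```

```text
[[265.6000061035156, 239.0], [293.70001220703125, 238.60000610351562], [321.6000061035156, 239.0], [349.70001220703125, 238.89999389648438], [377.79998779296875, 239.1999969482422], [266.6000061035156, 271.6000061035156], [294.29998779296875, 271.6000061035156], [321.6000061035156, 271.5], [349.29998779296875, 271.5], [376.3999938964844, 271.1000061035156]]
[[ 0.6477 -0.1855]
 [ 0.6474 -0.1616]
 [ 0.6476 -0.1379]
 [ 0.6476 -0.1139]
 [ 0.6478 -0.09  ]
 [ 0.6774 -0.1858]
 [ 0.6773 -0.1616]
 [ 0.6772 -0.1379]
 [ 0.6773 -0.1137]
 [ 0.6768 -0.0901]]
row yaw -0.11886904587704934 resid 0.00037806095732551004
row yaw 0.27281005217060356 resid 0.00033416193617430423
col yaw -0.5247567383937387 0.029688178650090585
col yaw -0.11352514232112426 0.02997868956743194
col yaw -0.06537949332688918 0.029600773435844788
col yaw 0.40544083849128454 0.02967925608151475
col yaw -0.20554014222383646 0.029018512835665696
centre [ 0.6624 -0.1378]
wire [[ 0.6322 -0.1979]
 [ 0.6311 -0.0756]]
housing ((0.6587987542152405, 0.14670796692371368), (0.1521431803703308, 0.10749968141317368), 4.629574775695801)
[[0.5
[... 385 characters left out ...]
91 191 190 191 190 192 193 190 191 192 190 192 189
 193 191 190 191 191 190 190 190 192 190 190 191 194 191 192 191 194 193
 190 193 194 193 193 193 192 192 195 181 198 204 201 194 192 169 145 142]
col323 [205 205 204 203 206 206 205 206 207 208 190 151 179 198 195 196 194 193
 193 192 189 193 193 194 191 190 192 191 192 192 196 196 194 193 189 188
 190 193 193 191 192 195 196 197 192 192 194 194 193 192 194 192 190 191
 188 191 192 197 192 193 189 188 193 191 190 193 189 188 191 192 196 196
 193 192 193 194 192 192 191 193 195 194 192 193 195 192 191 192 192 194
 195 195 193 189 192 191 195 193 191 191 193 195 199 196 193 196 197 195
 191 194 196 198 201 207 205 206 205 204 199 185 153 141]
```

```bash
cat >> h.py <<'E'
def pick(p,z,yaw=0,n=40,up=.22,app=.12):
    ctrl.grip(.085); ctrl.move_to([*p,z+app],down(yaw)); ctrl.move_linear([*p,z],.12); ctrl.grip(0,n)
    ctrl.move_linear([*p,up],.2); s=readout.get_state(); print("held width",s["grip_width"],"t",s["t"],"f",s["ft_force"])
def place(p,z,yaw=0,up=.22,app=.06,open_=.085):
    ctrl.move_to([*p,z+app],down(yaw)); ctrl.move_linear([*p,z+.002],.08)
    for i in range(5):   # feel down to contact
        ctrl.move_linear([*p,z+.001-.001*i],.02); f=readout.get_state()["ft_force"][2]
        if i==0: f0=f
        if f-f0>2: break
    print("set down i",i,"f",f0,f,"width",readout.get_state()["grip_width"])
    ctrl.grip(open_); ctrl.move_linear([*p,up],.2); print("t",readout.get_state()["t"])
E
python3 - <<'E'
from h import *
pick((.4965,-.001),.026,0,30); snap("wrist","held1.png")
place((.6755,.148),.071)
ctrl.move_to([.63,.148,.25],down(0)); ctrl.dwell(.2)
import pickle; pickle.dump(snap("wrist","b_on.png"),open("b.pkl","wb"))
E
```

```text
held width 0.04957024969243597 t 10.6083 f [ 0.3171 -0.27   -0.8625]
set down i 1 f -0.06801897943704457 4.559872473368528 width 0.049610251493993854
t 14.3583
```

View pics/b_on.png

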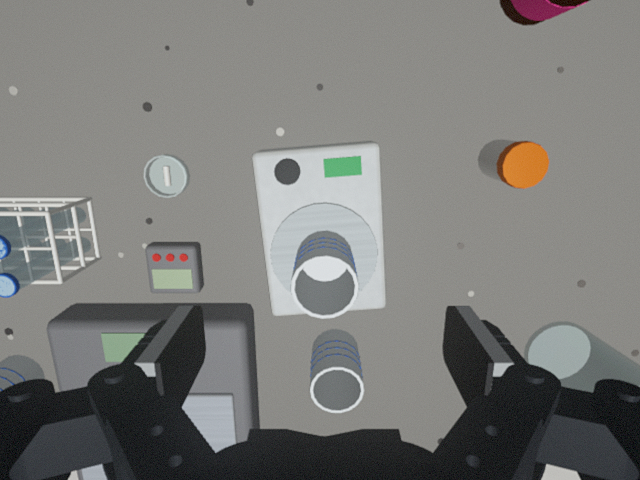

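The beaker stands on the plate, its rim circle centred near (324.5,286) and the plate near (324,253). I'll check that numerically and then fetch the cover.

```bash
python3 - <<'E'
from h import *
import pickle
im,K,E=pickle.load(open("b.pkl","rb"))
g=cv2.cvtColor(im,cv2.COLOR_BGR2GRAY)
m=cv2.inRange(im,np.array((205,)*3),np.array((255,)*3)); m[:270]=0;m[322:]=0;m[:,:285]=0;m[:,:]=m
m[:,362:]=0
n,l,st,c=cv2.connectedComponentsWithStats(m);i=1+np.argmax(st[1:,4]);yy,xx=np.nonzero(l==i)
# outer edge of the lower rim half: lowest white pixel per column
pts=np.array([(u,yy[xx==u].max()) for u in range(xx.min(),xx.max()+1) if (xx==u).any() and yy[xx==u].max()>288],np.float32)
A=np.c_[2*pts,np.ones(len(pts))];s=np.linalg.lstsq(A,(pts**2).sum(1),rcond=None)[0]
W=cast(pts,K,E,.115);A=np.c_[2*W,np.ones(len(W))];w=np.linalg.lstsq(A,(W**2).sum(1),rcond=None)[0]
print(len(pts),s[:2],"world",w[:2],"r",np.sqrt(w[2]+w[:2]@w[:2]),"eye",cast((324.5,286),K,E,.115),"plate",cast((324,253),K,E,.045))
print("row253",g[250,262:290],g[250,360:384])
E
python3 - <<'E'
from h import *
pick((.458,-.2846),.011,0,30,up=.30)
ctrl.dwell(.1);snap("wrist","held2.png"); snap("scene","sc2.png")
im=cv2.imread("pics/sc2.png"); cv2.imwrite("pics/m2.png",np.hstack([cv2.resize(cv2.imread("pics/held2.png"),(400,300)),cv2.resize(im,(400,300))]))
E
```

```text
67 [323.8701 281.4952] world [0.676  0.1484] r 0.02524797511107812 eye [[0.6762 0.1488]] plate [[0.6744 0.1485]]
row253 [144 134 178 196 198 204 208 207 188 187 193 193 192 193 193 193 193 191
 193 193 192 192 193 194 194 196 196 195] [190 192 191 194 191 191 191 192 192 191 194 193 194 194 192 191 192 179
 198 207 203 198 192 168]
held width 0.021022621300163608 t 20.25 f [-0.7348 -0.5522 -0.925 ]
```

View pics/held2.png

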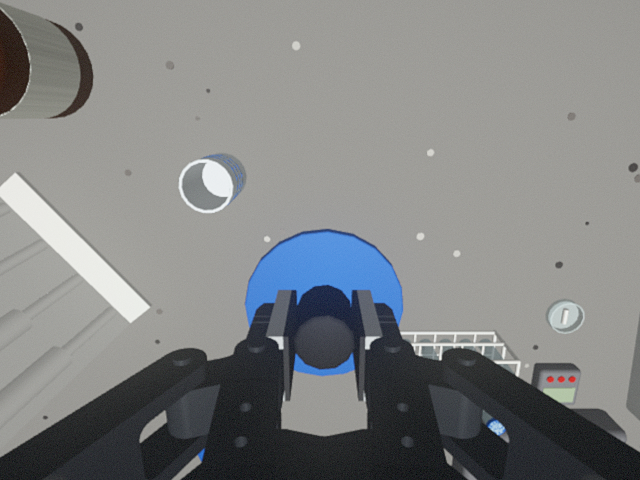

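The cover is held, with its disc visible from u=246 to 403. I'll measure how it sits in the hand and then place it with that correction.

Run:
```python
from h import *
im,K,E=snap("wrist"); s=readout.get_state()
m=cv2.inRange(cv2.cvtColor(im,cv2.COLOR_BGR2HSV),np.array((105,120,60)),np.array((120,255,255)))
pts=np.array([(u,np.nonzero(m[200:330,u])[0].min()+200) for u in range(250,400,2) if m[200:330,u].any()],np.float32)
W=cast(pts,K,E,s["position"][2]-.006);A=np.c_[2*W,np.ones(len(W))];w=np.linalg.lstsq(A,(W**2).sum(1),rcond=None)[0]
off=w[:2]-s["position"][:2]
print("r",np.sqrt(w[2]+w[:2]@w[:2]),"offset",off)
if np.hypot(*off)>.008: raise SystemExit("check")
place(np.array([.676,.1484])-off,.126,up=.25,app=.05)
ctrl.move_to([.61,.148,.27],down(0)); ctrl.dwell(.2)
snap("wrist","c_on.png")
```

```text
r 0.030628823598456516 offset [-0.0004  0.0007]
set down i 2 f -0.5965988904050773 4.316302453457965 width 0.02130208873044804
t 25.2333
```

View pics/c_on.png

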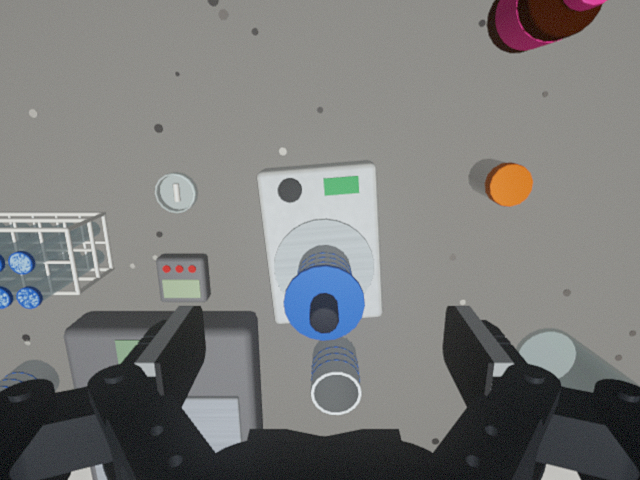

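Run:
```python
from h import *
pick((.5945,.310),.011,0,35,up=.30)
place((.5774,-.1378),.011,up=.25,app=.15)
pick((.4537,.323),.052,0,60,up=.30)
place((.4924,-.1378),.052,up=.25,app=.15)
ctrl.move_to([.50,-.138,.30],down(0)); ctrl.dwell(.2)
import pickle; pickle.dump(snap("wrist","fin1.png"),open("f1.pkl","wb"))
ctrl.move_to([.61,.148,.27],down(0)); ctrl.dwell(.2); pickle.dump(snap("wrist","fin2.png"),open("f2.pkl","wb"))
ctrl.move_to([.36,.1,.40],down(0)); ctrl.dwell(.3); snap("scene","fin3.png"); snap("top","fin4.png"); print(readout.get_state()["t"])
```

```text
held width 0.03609117531937226 t 30.2083 f [ 0.3714  0.4619 -0.6376]
set down i 1 f -1.8148094904715315 4.63278199248724 width 0.035710576384548366
t 36.3083
held width 0.05409641890893293 t 41.225 f [ 0.6086 -0.7625 -2.4631]
set down i 1 f -1.8247237400100014 5.8128669903048165 width 0.054111056350288456
t 47.0083
50.5
```

View pics/fin1.png

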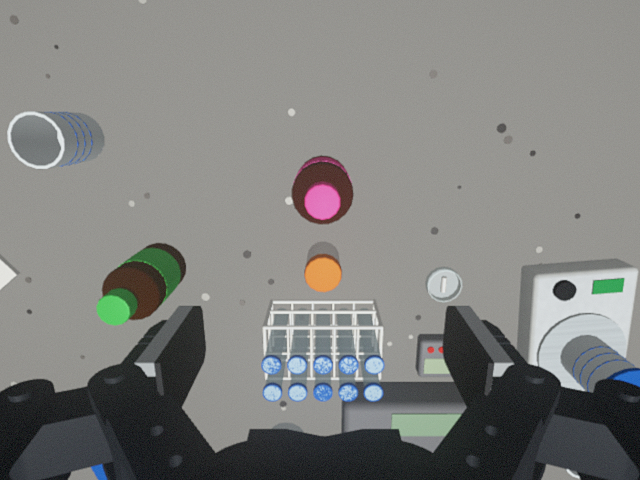

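View pics/fin3.png

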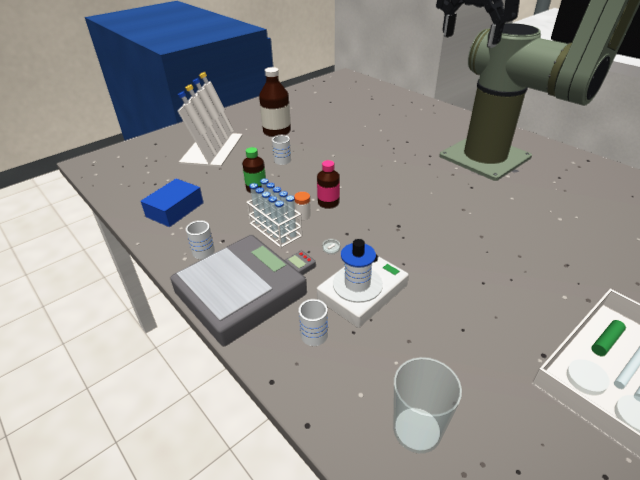

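Everything stands as wanted: pink cap at (323,201), orange lid at (323,273) and the rack in line below them, with the covered beaker on the plate. I'll check the numbers before handing in.

Run:
```python
from h import *
import pickle
R=np.array([.6624,-.1378])
def b(D,lo,hi,z,f=lambda c:True):
    im,K,E=D; c=[x for x in blobs(im,lo,hi,150) if f(x[0])][0]; return cast(cv2.minEnclosingCircle(c[2].astype(np.float32))[0],K,E,z)[0]
f1=pickle.load(open("f1.pkl","rb"));f2=pickle.load(open("f2.pkl","rb"))
print("jar rel",b(f1,(8,120,120),(20,255,255),.06)-R)
print("pink rel",b(f1,(155,80,160),(175,255,255),.115)-R)
print("green",b(f1,(50,100,120),(70,255,255),.115,lambda c:c[0]<200),"was .5892 -.3206")
print("rack here",cast([(271,365),(374,365),(272,393),(374,393)],f1[1],f1[2],.11).mean(0))
print("cover",b(f2,(105,150,100),(120,255,255),.12,lambda c:270<c[0]<380),"beaker .676 .1484")
```

```text
jar rel [-0.0867  0.    ]
pink rel [-0.1696 -0.0002]
green [ 0.5879 -0.3205] was .5892 -.3206
rack here [ 0.6633 -0.1376]
cover [0.6768 0.1485] beaker .676 .1484
```

```bash
python3 -c "
from h import *
from bench import order
order.sign_off(); print(readout.get_state()['t'])"
```

```text
the job is handed in; nothing more can be done
the job is handed in; nothing more can be done
```

I set up the bench as asked and handed the job in at about 50 s on the robot's clock (limit 118 s). Each of the four things was picked and placed once, with nothing to mend. `sign_off` gives no verdict, so these are my own last camera checks:

| Item | Measured | Allowed |
|---|---|---|
| Beaker from plate centre | about 1–2 mm | 12 mm |
| Cover from beaker axis | about 1 mm | 9 mm |
| Pink bottle in front of rack centre | 169.6 mm, 0.2 mm off line | 170 ± 15 mm, 15 mm across |
| Jar in front of rack centre | 86.7 mm, 0 mm off line | 85 ± 15 mm, 15 mm across |
| Green bottle shift | about 1 mm, within measuring error | 20 mm |

- **Upright and released:** the last wrist and scene pictures show everything standing upright, with the gripper well clear. I judged tilt and rest by eye only.
- **Small disagreements, none failing:** the first top-camera position of the beaker differed from the wrist camera's by about 4 mm, and I used the wrist camera's. Two wrist-camera views of the rack's centre differed by about 1 mm.

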